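# Key on the viewing base and hold the lens over the filter

## Task

Take the square-headed key out of the key block, push it fully home in the keyhole of the viewing base and turn it clockwise to its stop to switch the lamp on; leave it there. Then pick up the hand lens by its handle and hold it level over the middle of the glass dish, with its rim at the height of the clamp collar on the pole, the rim clear of the gripper so that one can look down through it, and resting on nothing. Finish while still holding it there; do not shift the dish, the collar, the other key or the other things, and do not knock the lens against the dish.

Things in the scene. Friction and masses are not known exactly. Their poses are not given: they have to be found in the camera images.
- viewer: Viewing base fixed to the bench: white housing 240 x 240 mm, 45 mm high, grey glass window in its top, key switch in the top at (-75, -60) mm, a steel pole (20 mm thick, with its black cap 253 mm high above the bench) at (95, 95) mm. Origin: centre of the underside; z up, x away from the front edge.
- keyway (a point): Centre of the round keyhole face of the switch, 10 mm above the viewing base's top. The slot in it is 12 x 6.8 mm and 27 mm deep, pointing straight down; its long side runs along this point's y axis, and it turns with the switch. A steel bezel of 37 mm diameter surrounds it, 2 mm lower. z up.
- switch (a joint): Angle of the switch, rad: 0 is off, 1.05 (60 deg, a firm stop) is on; grows clockwise as seen from above. It turns with about 0.04 N m and stays where it is left; the key has about 0.18 rad of play in it.
- key: The square-headed key, standing in the key block, blade down. Black rectangular head 28 mm wide (y), 9 mm thick (x), 26 mm high; below it a flat brass blade 10 mm (y) x 5 mm (x), 20 mm long, its last 4 mm narrowed to 7 x 3 mm. About 30 g. Origin: middle of the head's underside, which seats on the face when the key is home; z up out of the head. Either way round fits.
- key_tip (a point): Tip of that key's blade, 20 mm below the key's origin; same axes.
- spare_key: The other key in the block, for another machine: a smaller round head 20 mm across, 8 mm thick, round shank. Not needed. Origin: underside of its head.
- rack: White key block fixed to the bench, 56 mm (x) x 126 mm (y) x 30 mm high, with a key standing in each of two slots 24 mm deep at y = -32 and +32 mm. Origin: centre of the underside, z up.
- loupe: Hand lens lying flat on the bench, about 80 g. White straight handle 100 mm long (x from -60 to +40 mm), 16 mm wide (y), 14 mm high; then an aluminium rim of 62 mm diameter, 12 mm high, with an amber lens, centred at x = +70 mm. Origin: underside of the handle, 60 mm from its free end; z up. The weight balances about 26 mm from the origin towards the lens.
- lens (a point): Centre of the lens and of its rim, 70 mm along x and 6 mm up from the loupe's origin; its z axis is square to the lens.
- collar_mid (a point): Middle (axis, mid height) of the aluminium clamp collar on the pole of the viewing base, 38 mm across and 14 mm high with a thumbscrew; it marks the lens's working height, somewhere 70 to 130 mm above the base's top. z up.
- dish: Open glass dish, 60 mm across and 14 mm high, loose on the viewing base's window, a white filter disc lying in it. Origin: centre of its underside, z up.
- forceps: Steel forceps 116 mm long, 6 mm high, lying on the left of the viewing base (bystander).
- beaker: Glass beaker, 64 mm across, 85 mm high, behind the viewing base (bystander).
- reagent: Amber bottle, 60 mm across, 120 mm high, behind the viewing base (bystander).
- washbottle: White wash bottle with a spout, 66 mm across, 172 mm high, at the back left (bystander).
- plug: White tap plug, about 50 mm long, 20 mm high, on the bench at the right (bystander).
- petri: Closed clear plastic dish, 94 mm across, 20 mm high, on the bench at the left (bystander).
- spatula: Thin steel laboratory spatula 160 mm long, 6 mm high, lying on the bench at the right (bystander).

How it is judged:
By the outcome, as a careful person would: the job done as asked, in the order asked, and still so for the second after the job is handed in, while the arm keeps its last pose, push and grip.
It also fails if it takes over 72 s, if anything falls off the work surface, if the arm or the gripper's body presses on something with over 40 N, if the wrist force passes 120 N, or if a joint passes its speed limit or range.

## Robot

A 6-joint arm with a two-finger parallel gripper is mounted at the origin on the work surface. World frame = base frame: x ahead of the robot, y to its left, z up, the work surface at z = 0. Lengths are in m, angles in rad, forces in N, time in s.
With the tool pointing down it reaches from about 0.325 to 0.925 m from the base axis. Payload 3.1 kg.
Tool frame: the origin (TCP) lies between the finger pads, 19 mm behind the fingertips; this is the grasp point; z points along the fingers, y is the line along which they close (so a half turn about z gives the same grasp; the last joint's range is limited). The gripper opens to 85 mm and grips with 20 to 120 N. Pads are 22 mm wide; open, the fingers measure 114 mm over their backs; the gripper's body (76 mm by 85 mm) begins 54 mm behind the grasp point. The pads swing forward as they close: fully open they stand 13 mm farther back than shut.
Start: joints at [-1.338, 0.217, 1.613, -0, 1.311, -0.112], TCP at [0.211, -0.588, 0.25] pointing down, gripper open.
Joint ranges: [-2.75, 2.75], [-0.78, 2.1], [0.31, 2.55], [-1.13, 4.27], [0.13, 2.63], [-2.58, 2.58]. Speed limits (rad/s): [2.79, 2.79, 3.14, 3.14, 3.14, 3.14].

## Interface

Orientations are given as a rotation vector (axis times angle).
In Python, from plant import manip, cams, readout, job_done gives the robot as it stands (manip), with the cameras (cams), the readings (readout) and the job as plain functions.
- The arm moves only by the shell command python3 nudge.py 'ROWS' [OPENING] [FORCE]. ROWS is rows parted by semicolons, their numbers by spaces, 1 to 10 of them, each of 6 numbers: dx, dy, dz in m, then a rotation vector rx, ry, rz in rad; each row is the pose to reach, as a shift and turn from the pose commanded when the command began, along the tool's axes at that moment; what a row does not reach only later rows make up. A row lasts 1/8 s, in which the tool goes at most 0.0625 m and 0.188 rad, less where a joint would pass 70% of its speed; a pose out of reach is approached as far as the arm can. OPENING is the finger opening in m, set as the command begins (- or left out keeps the last). The fingers move at their own pace and stop on an object; FORCE is the grip in N (left out, the last holds). Time passes only in rows, so rows that do not move let the fingers close. It prints the time, the measured TCP pose, the force, the opening and the grip force at its end.
- readout.observe(): the state, without advancing time (a new reading comes with each control period).
- cams.get_image(name): name is "scene" or "top" or "wrist"; returns a dict with "image" (480x640x3 uint8, red, green, blue), "fov_y" (degrees; the focal length in pixels is half the picture's height over the tangent of half this angle, whatever the lens; pixels are square), "cx", "cy" (the principal point, pixels), "extrinsics" (4x4, takes a point from camera to world coordinates); the wrist camera has in their place "T_tool_cam" (4x4, takes a point from camera to tool coordinates, whose origin is the TCP and whose axes are the flange's). Camera axes: x right, y down, z forward; pixel columns grow to the right and rows downward; lengths in m; the calibration is good to about 2 mm. The wrist camera is an equidistant fisheye: a pixel r from the principal point sees the ray r / f radians off the axis. A picture is of the moment at which its call begins: read the wrist's pose just before it. There is no depth.
- job_done(): hands the job in; it is judged then, once.
The state is a dict: "time_s": time; "joint_positions": joint angles; "qvel": joint speeds; "joint_torque": joint torques, N m; "tool_pos": TCP position; "ee_rot": TCP orientation; "ft_force": force on the tool from outside, world axes, zero at the start; "wrist_torque": the same for the moment, N m; "opening": finger opening in m; "grasp_force": force on a finger pad.
Only numpy, scipy, OpenCV 4.12 (cv2) and the standard library are available. Lean on these libraries where they do the work, as an engineer would, in place of code of your own. Each camera call takes 0.05 s, during which the arm holds its last target. There are 200 camera calls.

## Working session

There is one attempt and no reset: what is moved stays moved. The work goes in short steps, Python scripts to look and compute and a shell command to move; the robot and the scene stay as the last step left them, time stands still between calls to the robot, and variables do not carry over. Pictures are saved under pics/ and viewed, at most 10 in all, crops included, and the job is handed in when it is done.

```bash
ls; mkdir -p pics; cat > h.py <<'E'
import numpy as np, cv2
from scipy.spatial.transform import Rotation as R
from plant import manip, cams, readout, job_done
def shot(n):
    s=readout.observe(); d=cams.get_image(n); d['s']=s; d['name']=n
    if n=='wrist':
        T=np.eye(4);T[:3,:3]=R.from_rotvec(s['ee_rot']).as_matrix();T[:3,3]=s['tool_pos']
        d['E']=T@np.array(d['T_tool_cam'])
    else: d['E']=np.array(d['extrinsics'])
    d['f']=240/np.tan(np.radians(d['fov_y']/2))
    return d
def ray(d,u,v):
    x,y=(u-d['cx'])/d['f'],(v-d['cy'])/d['f']
    if d['name']=='wrist':
        r=np.hypot(x,y)+1e-12; c=np.array([np.sin(r)*x/r,np.sin(r)*y/r,np.cos(r)])
    else: c=np.array([x,y,1.])
    c=d['E'][:3,:3]@c
    return d['E'][:3,3],c/np.linalg.norm(c)
def onz(d,u,v,z):
    o,c=ray(d,u,v); return o+c*(z-o[2])/c[2]
def proj(d,p):
    c=np.linalg.inv(d['E'])@np.append(p,1); c=c[:3]
    if d['name']=='wrist':
        r=np.hypot(c[0],c[1]);t=np.arctan2(r,c[2]);return d['cx']+d['f']*t*c[0]/r,d['cy']+d['f']*t*c[1]/r
    return d['cx']+d['f']*c[0]/c[2],d['cy']+d['f']*c[1]/c[2]
def tri(*a):
    A=np.zeros((3,3));b=np.zeros(3)
    for d,u,v in a:
        o,c=ray(d,u,v);P=np.eye(3)-np.outer(c,c);A+=P;b+=P@o
    return np.linalg.solve(A,b)
def save(d,n): cv2.imwrite('pics/'+n+'.png',d['image'][:,:,::-1])
E
python3 - <<'E'
from h import *
import pickle
o={}
for n in('scene','top','wrist'):
    d=shot(n);save(d,n+'0');o[n]=d;print(n,d['f'],d['cx'],d['cy'],d['E'].round(3).tolist())
pickle.dump(o,open('o0.pkl','wb'))
print(d['s'])
E
```

```text
nudge.py
pics
plant.py
scene 480.3389110312672 315.0966763379019 233.38344449986812 [[-0.868, 0.376, -0.325, 0.995], [0.496, 0.63, -0.597, 0.755], [-0.019, -0.679, -0.734, 0.969], [0.0, 0.0, 0.0, 1.0]]
top 546.736355064113 318.22930936447 242.37080079183016 [[-0.014, -0.994, 0.106, 0.507], [-1.0, 0.016, 0.016, 0.01], [-0.018, -0.106, -0.994, 1.226], [0.0, 0.0, 0.0, 1.0]]
wrist 371.64829954431775 321.9792871685994 237.48000768069815 [[0.337, -0.9, -0.276, 0.282], [-0.941, -0.323, -0.097, -0.564], [-0.002, 0.293, -0.956, 0.373], [0.0, 0.0, 0.0, 1.0]]
{'time_s': 0.1, 'joint_positions': array([-1.33816705e+00,  2.17683902e-01,  1.61479196e+00,  4.34407961e-05,
        1.31131080e+00, -1.12185674e-01]), 'qvel': array([ 0.00014517, -0.00224084, -0.00342373,  0.00099339,  0.00033099,
        0.00075593]), 'joint_torque': array([-8.90507636e-04, -3.98077583e+01, -3.04971600e+01, -2.02442825e-04,
        4.20692479e-03, -2.26873155e-06]), 'tool_pos': array([ 0.21114204, -0.58750989,  0.24878605]), 'ee_rot': array([-3.09286027e+00, -5.38561306e-01,  1.41507535e-04]), 'ft_force': array([0.19909828, 0.21521906, 0.30565479]), 'wrist_torque': array([0.05533104, 0.06409731, 0.00484474]), 'grasp_force': 0.0, 'opening': 0.08552568865338754}
```

View pics/top0.png

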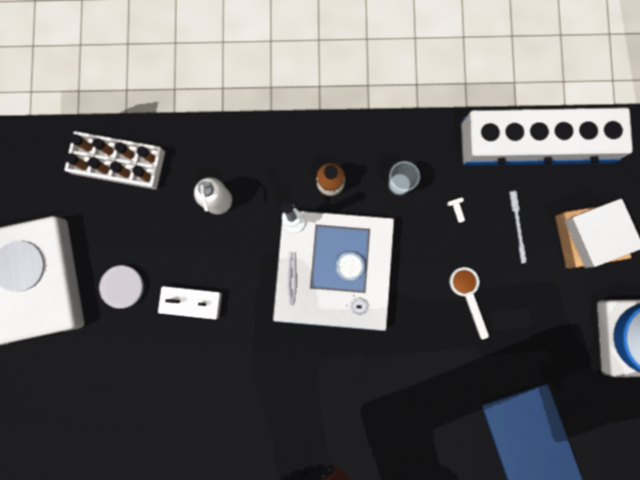

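View pics/scene0.png

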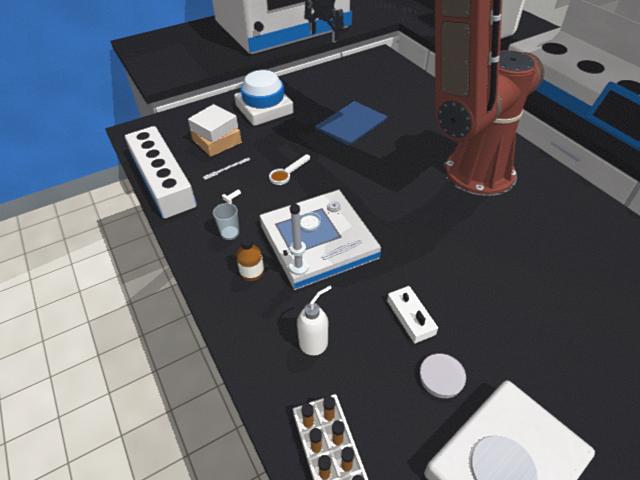

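Top: rack at (190,302) with the larger key left (175,300), viewer centre about (335,270), switch (359,306), dish (350,266), loupe lens (464,282) with its handle to (483,335). Scene: collar near (297,248), keys at (421,318) and (406,297). Next I make a composite of enlarged crops.

```bash
python3 - <<'E'
from h import *
import pickle
o=pickle.load(open('o0.pkl','rb'))
def crop(n,x,y,w,h,k): return cv2.resize(o[n]['image'][y:y+h,x:x+w,::-1],None,fx=k,fy=k,interpolation=cv2.INTER_CUBIC)
a=np.zeros((600,800,3),np.uint8)
def put(i,x,y): a[y:y+i.shape[0],x:x+i.shape[1]]=i
put(crop('scene',255,185,130,105,3),0,0)
put(crop('top',270,205,130,130,3),400,0)   
put(crop('scene',380,280,65,65,3),0,400-80)
put(crop('top',150,280,80,45,4),0,315+200-100+0) if 0 else None
put(crop('top',150,280,80,45,4),200,400)
put(crop('top',440,260,60,85,2),540,400)
cv2.imwrite('pics/comp.png',a)
E
```

```text
(no output)
```

View pics/comp.png

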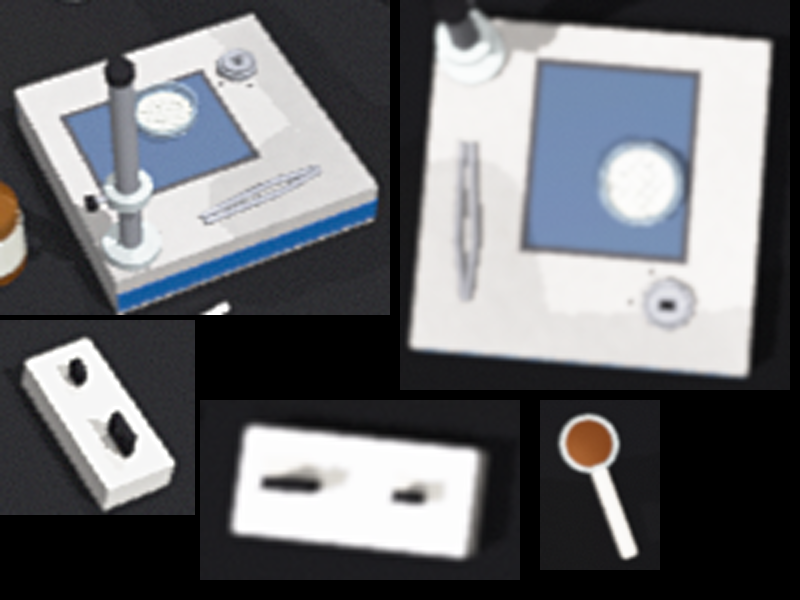

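The composite shows the large rectangular head is the +y (left) key, the slot lies along the viewer's y, and the collar centre is near scene pixel (297,248). Now the numbers.

```bash
python3 - <<'E'
from h import *
import pickle
o=pickle.load(open('o0.pkl','rb'));t=o['top'];s=o['scene']
def masks(d,f,lo,hi):
    m=f(cv2.cvtColor(d['image'],cv2.COLOR_RGB2HSV).astype(int)).astype(np.uint8)
    c,_=cv2.findContours(m,cv2.RETR_EXTERNAL,cv2.CHAIN_APPROX_NONE)
    return [k for k in c if lo<cv2.contourArea(k)<hi]
white=lambda h:(h[...,2]>150)&(h[...,1]<60)
for k in masks(t,white,150,20000):
    x,y,w,h=cv2.boundingRect(k)
    if y<110: continue
    c,sz,a=cv2.minAreaRect(k);box=cv2.boxPoints((c,sz,a))
    z=.045 if sz[0]>90 and 270<c[0]<400 else .03 if y>280 and c[0]<230 else .014
    q=np.array([onz(t,*p,z)[:2] for p in box])
    print(np.round(c),np.round(sz,1),'z',z,'c',q.mean(0).round(4),'sides',np.linalg.norm(np.diff(q,axis=0),axis=1).round(4),'yaw',[np.degrees(np.arctan2(*(q[i+1]-q[i])[::-1])).round(1) for i in range(2)])
for nm,u,v,z in [('slot',270+267/3,205+304/3,.055),('dish',270+240/3,205+184/3,.047),('TR',394,218.3,.045),('BR',386.7,330.3,.045),('BL',273.7,320.7,.045),('keyL',150+63/4,280+82/4,.056),('keyR',150+120/4,280+84/4,.056),('loupe end',440+45,260+77,.014)]:
    print(nm,onz(t,u,v,z).round(4))
print('amber')
for k in masks(t,lambda h:(h[...,0]<20)&(h[...,1]>120)&(h[...,2]>60),150,900):
    c,r=cv2.minEnclosingCircle(k);print(np.round(c,1),r,onz(t,*c,.01).round(4))
E
```

```text
[634. 338.] [50. 11.] z 0.014 c [ 0.4176 -0.6507] sides [0.0237 0.1071 0.0235] yaw [np.float64(-90.8), np.float64(175.7)]
[620. 338.] [74.5 35.1] z 0.014 c [ 0.4184 -0.6227] sides [0.076  0.1594 0.075 ] yaw [np.float64(-89.2), np.float64(177.3)]
[188. 302.] [59.5 27.3] z 0.03 c [0.5073 0.3144] sides [0.0592 0.1312 0.0589] yaw [np.float64(-5.4), np.float64(-97.1)]
[474. 302.] [74.2 28.2] z 0.014 c [ 0.5003 -0.3105] sides [0.0626 0.1601 0.0618] yaw [np.float64(-64.5), np.float64(-155.7)]
[120. 286.] [41. 41.] z 0.014 c [0.5447 0.4706] sides [0.0921 0.0909 0.0914] yaw [np.float64(-90.9), np.float64(-178.8)]
[ 28. 280.] [117.   75.6] z 0.014 c [0.564  0.6794] sides [0.1708 0.2638 0.1669] yaw [np.float64(-81.5), np.float64(-168.7)]
[334. 269.] [112.6 113. ] z 0.045 c [ 0.5758 -0.0035] sides [0.245  0.2456 0.2436] yaw [np.float64(-5.3), np.float64(-96.0)]
[607. 232.] [55.  56.8] z 0.014 c [ 0.6487 -0.6089] sides [0.1277 0.1205 0.1263] yaw [np.float64(-70.1), np.float64(-163.4)]
[456. 210.] [23.2 15.2] z 0.014 c [ 0.7049 -0.279 ] sides [0.034  0.0523 0.0339] yaw [np.float64(-87.9), np.float
[... 218 characters left out ...]
[np.float64(-91.0), np.float64(-179.7)]
[399. 184.] [18. 18.] z 0.014 c [ 0.7655 -0.1539] sides [0.0404 0.0412 0.0403] yaw [np.float64(-91.0), np.float64(178.2)]
[112. 159.] [90.5 42.1] z 0.014 c [0.8351 0.4972] sides [0.0977 0.2106 0.097 ] yaw [np.float64(-8.4), np.float64(-101.7)]
slot [ 0.494  -0.0559  0.055 ]
dish [ 0.5798 -0.0388  0.047 ]
TR [ 0.6831 -0.1367  0.045 ]
BR [ 0.4424 -0.1143  0.045 ]
BL [0.4658 0.1267 0.045 ]
keyL [0.512  0.3565 0.056 ]
keyR [0.5105 0.3259 0.056 ]
loupe end [ 0.4235 -0.3307  0.014 ]
amber
[464.2 281.2] 11.107664108276367 [ 0.5454 -0.2918  0.01  ]
[578.7 237.4] 31.15109634399414 [ 0.6388 -0.5487  0.01  ]
[330.  175.5] 14.046473503112793 [0.7885 0.0009 0.01  ]
```

```bash
cat >> h.py <<'E'
def delta(p,yawx):
    "shift/turn in tool axes to TCP p, tool straight down with tool x at yawx deg"
    s=readout.observe();M=R.from_rotvec(s['ee_rot'])
    a=np.radians(yawx);x=np.array([np.cos(a),np.sin(a),0]);z=np.array([0,0,-1.]);T=R.from_matrix(np.c_[x,np.cross(z,x),z])
    d=M.inv().apply(np.array(p)-s['tool_pos']);r=(M.inv()*T).as_rotvec()
    print('t',round(s['time_s'],2),'shift',d.round(4),'turn',r.round(4),'rows',np.linalg.norm(d)/.0625,np.linalg.norm(r)/.188)
E
python3 - <<'E'
from h import *
import pickle
o=pickle.load(open('o0.pkl','rb'))
for z in(.115,.135,.155,.175,.253): print(z,[np.round(proj(o[k],(.6792,.0823,z)),1).tolist() for k in('scene','top')])
print(np.round(proj(o['scene'],(.6792,.0823,.045)),1))
delta((.505,.335,.2),84)
E
```

```text
0.115 [[296.6, 249.1], [291.4, 216.8]]
0.135 [[296.2, 243.4], [290.7, 215.3]]
0.155 [[295.8, 237.6], [290.0, 213.8]]
0.175 [[295.3, 231.7], [289.3, 212.1]]
0.253 [[293.5, 206.9], [286.3, 205.2]]
[297.9 267.7]
t 0.15 shift [ 0.5884 -0.7689  0.0505] turn [-0.0016 -0.0012 -1.1212] rows 15.512483820140684 5.963966328147823
```

```bash
python3 nudge.py '0.3 -0.4 0 0 0 -1.1; 0.3 -0.4 0 0 0 -1.1;0.3 -0.4 0 0 0 -1.1;0.3 -0.4 0 0 0 -1.1;0.3 -0.4 0 0 0 -1.1;0.3 -0.4 0 0 0 -1.1;0.3 -0.4 0 0 0 -1.1;0.3 -0.4 0 0 0 -1.1;0.588 -0.769 0.02 0 0 -1.12;0.588 -0.769 0.02 0 0 -1.12' 0.04; python3 -c "
from h import *
delta((.505,.335,.2),84)"
```

```text
time_s: 1.4
tool_pos: [0.3977, 0.0103, 0.2448]
ee_rot: [2.335, 2.1, 0.001]
ft_force: [1.3, -0.2, 0.1]
opening: 0.0401
grasp_force: 0.0
t 1.4 shift [0.3343 0.0723 0.0449] turn [ 0.0016  0.0003 -0.0012] rows 5.519005821720159 0.010652309238265134
```

```bash
python3 nudge.py '0.33 0.072 0.045 0 0 0;0.33 0.072 0.045 0 0 0;0.33 0.072 0.045 0 0 0;0.33 0.072 0.045 0 0 0;0.33 0.072 0.045 0 0 0;0.33 0.072 0.045 0 0 0;0.33 0.072 0.045 0 0 0'; python3 - <<'E'
from h import *
import pickle
d=shot('wrist');save(d,'w1');pickle.dump(d,open('w1.pkl','wb'));print(d['s']['tool_pos'],d['s']['qvel'].round(3),proj(d,(.5106,.3462,.056)))
E
```

```text
time_s: 2.28
tool_pos: [0.5036, 0.3303, 0.1985]
ee_rot: [-2.333, -2.104, 0.003]
ft_force: [0.5, -0.3, -0.5]
opening: 0.04
grasp_force: 0.0
[0.50358915 0.33026835 0.19854984] [-0.036 -0.041  0.039 -0.02   0.019 -0.008] (np.float64(328.90838973339686), np.float64(204.8694892209908))
```

View pics/w1.png

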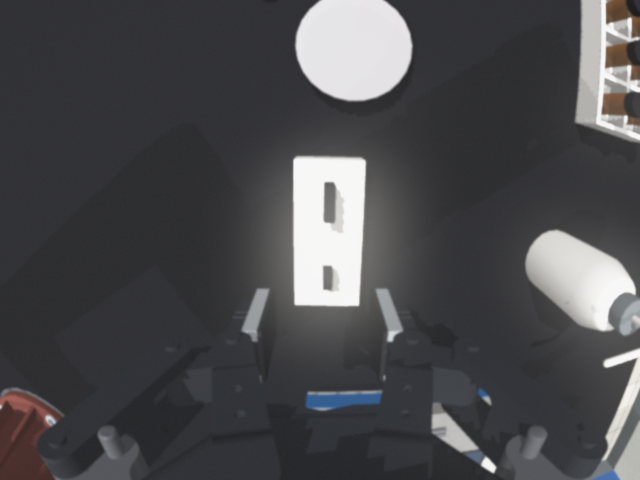

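The wrist view shows the block (295–365, 157–305) with the square key head at (329,202) and the round one at (328,278); both line up well with the gripper.

```bash
python3 - <<'E'
from h import *
import pickle
d=pickle.load(open('w1.pkl','rb'));g=cv2.cvtColor(d['image'],cv2.COLOR_RGB2GRAY)
m=(g[165:240,305:355]<70).astype(np.uint8)
k=max(cv2.findContours(m,0,1)[0],key=cv2.contourArea)
c,sz,a=cv2.minAreaRect(k);b=cv2.boxPoints((c,sz,a))+[305,165]
print(b.round(1).tolist())
for z in(.056,.04): 
    q=np.array([onz(d,*p,z)[:2] for p in b]);print(z,q.mean(0).round(4),np.linalg.norm(np.diff(q,axis=0),axis=1).round(4),[np.degrees(np.arctan2(*(q[i+1]-q[i])[::-1])).round(1) for i in range(2)])
w=(g[140:320,280:380]>170).astype(np.uint8)
k=max(cv2.findContours(w,0,1)[0],key=cv2.contourArea);r=cv2.minAreaRect(cv2.convexHull(k));b=cv2.boxPoints(r)+[280,140]
q=np.array([onz(d,*p,.03)[:2] for p in b]);print('rack',q.mean(0).round(4),np.linalg.norm(np.diff(q,axis=0),axis=1).round(4),[np.degrees(np.arctan2(*(q[i+1]-q[i])[::-1])).round(1) for i in range(2)])
E
```

```text
Traceback (most recent call last):
ValueError: max() iterable argument is empty
```

```bash
cat > m.py <<'E'
from h import *
import pickle
d=pickle.load(open('w1.pkl','rb'));g=cv2.cvtColor(d['image'],cv2.COLOR_RGB2GRAY)
print(g[202,315:350],g[175:230,329])
def an(m,x,y,z):
    k=max(cv2.findContours(m.astype(np.uint8),0,1)[0],key=cv2.contourArea)
    b=cv2.boxPoints(cv2.minAreaRect(cv2.convexHull(k)))+[x,y]
    q=np.array([onz(d,*p,z)[:2] for p in b]);print(b.round(1).tolist(),q.mean(0).round(4),np.linalg.norm(np.diff(q,axis=0),axis=1).round(4),[np.degrees(np.arctan2(*(q[i+1]-q[i])[::-1])).round(1) for i in range(2)])
an(g[165:240,305:355]<110,305,165,.056)
an(g[140:320,280:380]>170,280,140,.03)
E
python3 m.py
```

```text
[247 247 247 247 247 247 246 243 219 158 121 115 115 115 115 115 115 115
 117 132 166 198 210 212 212 211 213 218 229 239 244 246 247 247 247] [247 247 247 247 246 244 222 157 113 102 102 105 106 107 108 108 109 110
 111 111 111 113 112 113 113 114 114 115 116 116 117 118 117 118 118 118
 120 119 119 119 120 121 122 121 121 122 129 164 221 242 245 245 246 246
 246]
[[326.0, 184.0], [333.0, 184.0], [333.0, 191.0], [326.0, 191.0]] [0.5123 0.359 ] [0.0051 0.0052 0.0051] [np.float64(-5.8), np.float64(-95.6)]
[[293.0, 157.0], [365.0, 157.0], [365.0, 305.0], [293.0, 305.0]] [0.5081 0.3151] [0.0567 0.1292 0.0639] [np.float64(-5.8), np.float64(-94.0)]
```

```bash
cat >> m.py <<'E'
print('cam',d['E'][:3,3].round(3))
print(onz(d,329.3,182.3,.056),onz(d,329.3,182.3,.03),onz(d,329.3,222,.056)); 
print(onz(d,324.3,202,.056),onz(d,334.9,202,.056),onz(d,329.3,190,.056)-onz(d,329.3,215,.056))
delta((.511,.346,.056),84.2)
E
python3 m.py|tail -8
```

```text
120 119 119 119 120 121 122 121 121 122 129 164 221 242 245 245 246 246
 246]
[[326.0, 184.0], [333.0, 184.0], [333.0, 191.0], [326.0, 191.0]] [0.5123 0.359 ] [0.0051 0.0052 0.0051] [np.float64(-5.8), np.float64(-95.6)]
[[293.0, 157.0], [365.0, 157.0], [365.0, 305.0], [293.0, 305.0]] [0.5081 0.3151] [0.0567 0.1292 0.0639] [np.float64(-5.8), np.float64(-94.0)]
cam [0.512 0.404 0.323]
[0.51255431 0.36284962 0.056     ] [0.51262243 0.35889117 0.03      ] [0.50959991 0.3332243  0.056     ]
[0.50745618 0.34868871 0.056     ] [0.51518248 0.34789509 0.056     ] [0.0018598  0.01865095 0.        ]
t 2.33 shift [0.0179 0.006  0.1428] turn [-0.0015  0.0015 -0.0033] rows 2.304073274106238 0.02069363625558766
```

```bash
python3 nudge.py '0.019 0.006 0.06 0 0 0;0.019 0.006 0.1 0 0 0;0.019 0.006 0.13 0 0 0;0.019 0.006 0.1455 0 0 0;0.019 0.006 0.1455 0 0 0;0.019 0.006 0.1455 0 0 0'; python3 -c "
from h import *
delta((.5113,.347,.053),84.2)"
```

```text
time_s: 3.08
tool_pos: [0.5133, 0.3473, 0.0561]
ee_rot: [2.336, 2.099, 0.005]
ft_force: [0.3, -0.4, -0.2]
opening: 0.0402
grasp_force: 0.0
t 3.08 shift [-0.0005 -0.002   0.0031] turn [ 0.0026 -0.0017 -0.0053] rows 0.05855559199035478 0.03281901776227541
```

```bash
python3 nudge.py '0 -0.002 0.003 0 0 0;0 -0.002 0.003 0 0 0'; python3 nudge.py '0 0 0 0 0 0;0 0 0 0 0 0;0 0 0 0 0 0;0 0 0 0 0 0' 0 60;python3 -c "
from h import *
delta((.5113,.347,.053),84.2)"
```

```text
time_s: 3.32
tool_pos: [0.5101, 0.3475, 0.0519]
ee_rot: [2.336, 2.101, 0.002]
ft_force: [-0.0, 0.4, 0.1]
opening: 0.0403
grasp_force: 0.0
time_s: 3.82
tool_pos: [0.5103, 0.3475, 0.0516]
ee_rot: [2.336, 2.101, 0.001]
ft_force: [-0.2, -0.1, 2.6]
opening: 0.0079
grasp_force: 60.9
t 3.83 shift [-0.0004  0.0011 -0.0014] turn [ 0.0006 -0.0005 -0.0048] rows 0.029118501537592014 0.025862110022436473
```

```bash
python3 nudge.py '0 0 -0.04 0 0 0;0 0 -0.09 0 0 0;0 0 -0.1 0 0 0;0 0 -0.1 0 0 0'; python3 -c "
from h import *
delta((.495,-.056,.152),84.7)"
```

```text
time_s: 4.32
tool_pos: [0.5102, 0.3474, 0.1517]
ee_rot: [2.336, 2.1, 0.002]
ft_force: [-0.2, -0.6, -0.7]
opening: 0.0077
grasp_force: 61.2
t 4.33 shift [-0.4027  0.0276 -0.0005] turn [ 0.001  -0.0006 -0.0135] rows 6.45855291061811 0.07182720323043482
```

```bash
python3 nudge.py '-0.445 0.023 0 0 0 -0.013;-0.445 0.023 0 0 0 -0.013;-0.445 0.023 0 0 0 -0.013;-0.445 0.023 0 0 0 -0.013;-0.445 0.023 0 0 0 -0.013;-0.445 0.023 0 0 0 -0.013;-0.445 0.023 0 0 0 -0.013;-0.445 0.023 0 0 0 -0.013;-0.445 0.023 0 0 0 -0.013;-0.445 0.023 0 0 0 -0.013'; python3 - <<'E'
from h import *
import pickle
d=shot('wrist');save(d,'w2');pickle.dump(d,open('w2.pkl','wb'));print(d['s']['tool_pos'],d['s']['ee_rot'],d['s']['qvel'].round(3),proj(d,(.495,-.056,.055)))
E
```

```text
time_s: 5.58
tool_pos: [0.485, -0.0961, 0.15]
ee_rot: [-2.319, -2.116, 0.001]
ft_force: [-0.6, 0.1, -0.1]
opening: 0.0075
grasp_force: 61.2
[ 0.48499094 -0.09608507  0.1499836 ] [-2.31885840e+00 -2.11584433e+00  1.23454746e-03] [ 0.011 -0.007 -0.007 -0.002 -0.002 -0.003] (np.float64(332.1905565634204), np.float64(182.07845927275315))
```

View pics/w2.png

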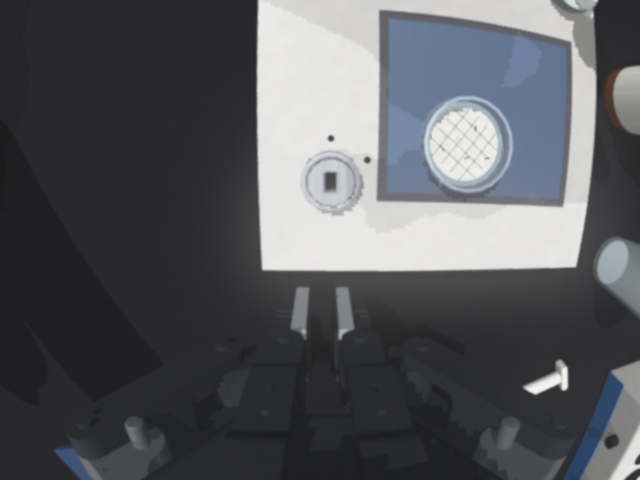

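Slot at (330,181), lined up with the gripper; dish circle around (468,145); viewer bottom corners at (262,270) and (577,266).

```bash
python3 - <<'E'
from h import *
import pickle
d=pickle.load(open('w2.pkl','rb'));g=cv2.cvtColor(d['image'],cv2.COLOR_RGB2GRAY)
m=(g[165:198,318:344]<105).astype(np.uint8);k=max(cv2.findContours(m,0,1)[0],key=cv2.contourArea)
b=cv2.boxPoints(cv2.minAreaRect(k))+[318,165];mo=cv2.moments(m,True);c=(318+mo['m10']/mo['m00'],165+mo['m01']/mo['m00'])
q=np.array([onz(d,*p,.055)[:2] for p in b]);print(c,onz(d,*c,.055).round(4),np.linalg.norm(np.diff(q,axis=0),axis=1).round(4),[np.degrees(np.arctan2(*(q[i+1]-q[i])[::-1])).round(1) for i in range(2)])
# bezel: outer circle, z .053
m=(g<215).astype(np.uint8)[140:225,290:372]
k=max(cv2.findContours(m,0,1)[0],key=cv2.contourArea);e=cv2.minEnclosingCircle(k);print('bezel',e[0][0]+290,e[0][1]+140,e[1])
# filter disc
m=(g>170).astype(np.uint8)[100:190,425:512];m=cv2.morphologyEx(m,cv2.MORPH_CLOSE,np.ones((5,5)))
k=max(cv2.findContours(m,0,1)[0],key=cv2.contourArea);e=cv2.fitEllipse(cv2.convexHull(k));c=(e[0][0]+425,e[0][1]+100);print('disc',c,e[1],onz(d,*c,.048))
u=[onz(d,*p,.059) for p in((424,143),(512,145),(468,97),(468,193))];print('rim',np.round(u,4).tolist())
c=[onz(d,*p,.045)for p in((262,270),(577,266))];v=c[1]-c[0];print('edge',np.round(c,4).tolist(),np.linalg.norm(v),np.degrees(np.arctan2(v[1],v[0])))
delta((.495,-.056,.12),84.7)
E
```

```text
(329.9862068965517, 180.46896551724137) [ 0.4938 -0.0549  0.055 ] [0.0053 0.0097 0.0054] [np.float64(-5.1), np.float64(-94.9)]
bezel 338.4490432739258 177.95541381835938 38.713069915771484
disc (461.1550064086914, 143.7291030883789) (78.02975463867188, 88.65505981445312) [ 0.57882192 -0.03827118  0.048     ]
rim [[0.551, -0.0362, 0.059], [0.6102, -0.0391, 0.059], [0.5808, -0.0092, 0.059], [0.5785, -0.0682, 0.059]]
edge [[0.4432, -0.1119, 0.045], [0.6848, -0.1349, 0.045]] 0.24265789539299074 -5.434470745034876
t 5.62 shift [0.0407 0.0061 0.0303] turn [-0.0017 -0.0008  0.0015] rows 0.8179884978252775 0.012973629614284877
```

```bash
python3 nudge.py '0.042 0.004 0 0 0 0;0.042 0.004 0.025 0 0 0;0.042 0.004 0.047 0 0 0;0.042 0.004 0.047 0 0 0;0.042 0.004 0.047 0 0 0'; python3 - <<'E'
from h import *
delta((.493,-.055,.100),84.8)
import pickle
d=shot('scene');i=cv2.resize(d['image'][175:245,295:375,::-1],None,fx=7,fy=7,interpolation=2);cv2.imwrite('pics/s3.png',i);pickle.dump(d,open('s3.pkl','wb'))
E
```

```text
time_s: 6.25
tool_pos: [0.4941, -0.0555, 0.1048]
ee_rot: [2.32, 2.117, 0.001]
ft_force: [-0.1, -0.4, -0.2]
opening: 0.0079
grasp_force: 61.2
t 6.25 shift [ 0.0004 -0.0012  0.0048] turn [ 0.0008  0.0001 -0.0008] rows 0.07927121736348405 0.006310008376601867
```

View pics/s3.png

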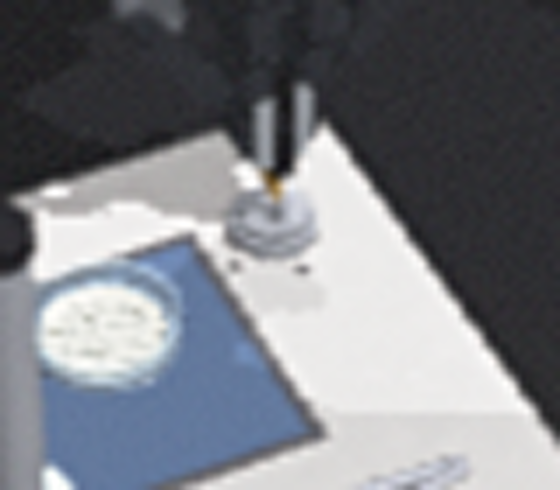

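The key hangs straight, its brass blade just above the slot (crop 275,190). I'll descend.

```bash
python3 nudge.py '0 -0.001 0.004 0 0 0;0 -0.001 0.008 0 0 0;0 -0.001 0.012 0 0 0;0 -0.001 0.014 0 0 0;0 -0.001 0.014 0 0 0'
```

```text
time_s: 6.92
tool_pos: [0.4926, -0.0559, 0.0899]
ee_rot: [-2.322, -2.115, -0.001]
ft_force: [0.3, 0.5, -1.8]
opening: 0.0077
grasp_force: 61.1
```

```bash
python3 nudge.py '0 0 0.004 0 0 0;0 0 0.008 0 0 0;0 0 0.011 0 0 0;0 0 0.011 0 0 0'; python3 nudge.py '0 0 0.002 0 0 0;0 0 0.0035 0 0 0;0 0 0.0035 0 0 0'
```

```text
time_s: 7.42
tool_pos: [0.4926, -0.0559, 0.0787]
ee_rot: [-2.322, -2.115, -0.001]
ft_force: [1.7, 2.8, -2.7]
opening: 0.0076
grasp_force: 60.9
time_s: 7.8
tool_pos: [0.4928, -0.056, 0.0764]
ee_rot: [-2.322, -2.115, -0.0]
ft_force: [-0.7, 3.9, 6.3]
opening: 0.0078
grasp_force: 62.2
```

```bash
python3 nudge.py '0 0 0.001 0 0 0;0 0 0.001 0 0 0'; python3 nudge.py '0 0 0.001 0 0 0;0 0 0.001 0 0 0'
```

```text
time_s: 8.05
tool_pos: [0.4929, -0.056, 0.0764]
ee_rot: [-2.322, -2.115, 0.0]
ft_force: [-3.4, 3.9, 10.5]
opening: 0.0078
grasp_force: 63.0
time_s: 8.3
tool_pos: [0.493, -0.056, 0.0763]
ee_rot: [-2.321, -2.115, 0.001]
ft_force: [-6.4, 4.6, 16.7]
opening: 0.0079
grasp_force: 63.8
```

```bash
python3 nudge.py '0 0 -0.001 0 0 0.1;0 0 -0.001 0 0 0.25;0 0 -0.001 0 0 0.4;0 0 -0.001 0 0 0.55;0 0 -0.001 0 0 0.7;0 0 -0.001 0 0 0.85;0 0 -0.001 0 0 0.95;0 0 -0.001 0 0 0.95'; python3 -c "
from h import *
s=readout.observe();print(s['wrist_torque'],s['ft_force'],delta((.493,-.056,.0764),84.8))"
```

```text
time_s: 9.3
tool_pos: [0.4931, -0.0557, 0.0764]
ee_rot: [-3.032, -0.818, -0.001]
ft_force: [-2.6, 5.3, 10.1]
opening: 0.0077
grasp_force: 62.8
t 9.3 shift [-0.0003  0.0002 -0.    ] turn [-5.00e-04 -9.00e-04 -9.53e-01] rows 0.005447530991346751 5.069271987161609
[ 0.92261266  0.47176604 -0.03586553] [-2.55286468  5.32200968 10.06635352] None
```

```bash
for i in 1; do python3 nudge.py '0 0 0 0 0 0.1;0 0 0 0 0 0.17;0 0 0 0 0 0.17'; python3 -c "
from h import *
s=readout.observe();print(s['wrist_torque'],s['ft_force'],delta((.493,-.056,.0764),84.8))"; done
```

```text
time_s: 9.68
tool_pos: [0.493, -0.0556, 0.0764]
ee_rot: [-3.09, -0.558, -0.0]
ft_force: [-3.4, 5.7, 9.6]
opening: 0.0076
grasp_force: 62.8
t 9.68 shift [-0.0002  0.0004 -0.    ] turn [-1.0000e-03 -9.0000e-04 -1.1229e+00] rows 0.006952608115245135 5.9726280166415755
[1.00117748 0.52122092 0.03084096] [-3.36488877  5.7141073   9.63286399] None
```

```bash
python3 nudge.py '0 0 0 0 0 0.07;0 0 0 0 0 0.07'; cat > w.py <<'E'
from h import *
s=readout.observe();print(s['wrist_torque'].round(3),s['opening']);delta((.493,-.056,.0764),84.8)
E
python3 w.py;python3 nudge.py '0 0 0 0 0 0.07;0 0 0 0 0 0.07';python3 w.py
```

```text
time_s: 9.93
tool_pos: [0.493, -0.0555, 0.0764]
ee_rot: [-3.108, -0.449, 0.0]
ft_force: [-2.7, 6.0, 11.3]
opening: 0.0076
grasp_force: 62.9
[ 1.036  0.533 -0.041] 0.007613806449463302
t 9.93 shift [-0.0001  0.0005 -0.    ] turn [-1.1000e-03 -9.0000e-04 -1.1928e+00] rows 0.007830706956942879 6.344534670637866
time_s: 10.18
tool_pos: [0.493, -0.0555, 0.0764]
ee_rot: [-3.122, -0.34, 0.0]
ft_force: [-2.6, 5.9, 10.8]
opening: 0.008
grasp_force: 62.9
[ 1.034  0.576 -0.011] 0.008025780844698833
t 10.18 shift [-0.0001  0.0005 -0.    ] turn [-1.2000e-03 -1.0000e-03 -1.2629e+00] rows 0.007997663959534192 6.71753568459275
```

```bash
python3 nudge.py '0 0 0 0 0 0.07;0 0 0 0 0 0.07';python3 w.py;python3 nudge.py '0 0 0 0 0 0.06;0 0 0 0 0 0.06';python3 w.py; python3 - <<'E'
from h import *
d=shot('wrist');save(d,'w4')
E
```

```text
time_s: 10.42
tool_pos: [0.4931, -0.0553, 0.0764]
ee_rot: [-3.131, -0.231, -0.0]
ft_force: [-2.9, 6.0, 11.8]
opening: 0.0076
grasp_force: 62.8
[1.143 0.483 0.06 ] 0.007621462293992434
t 10.43 shift [-0.0002  0.0007 -0.    ] turn [-0.0014 -0.0014 -1.3329] rows 0.011247779146286298 7.089891480708348
time_s: 10.68
tool_pos: [0.4932, -0.0552, 0.0764]
ee_rot: [-3.137, -0.137, -0.0]
ft_force: [-2.8, 6.5, 10.7]
opening: 0.0075
grasp_force: 62.8
[1.164 0.448 0.139] 0.007500488505573358
t 10.68 shift [-0.0002  0.0007 -0.    ] turn [-1.3000e-03 -1.6000e-03 -1.3925e+00] rows 0.012532082291865289 7.407027975308208
```

View pics/w4.png

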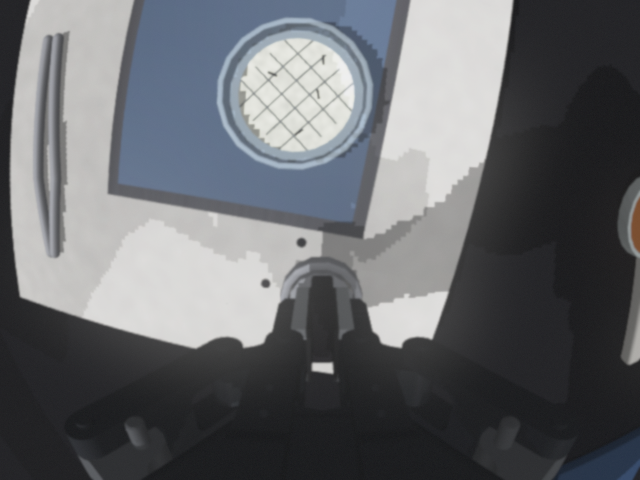

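The key stands seated in the switch at (320,300), fingers around it; the window isn't lit yet. The torque is now rising, so the stop is near.

```bash
python3 nudge.py '0 0 0 0 0 0.06;0 0 0 0 0 0.06';python3 w.py;python3 nudge.py '0 0 0 0 0 0.06;0 0 0 0 0 0.06';python3 w.py; python3 - <<'E'
from h import *
d=shot('wrist');save(d,'w5');print(d['image'][60:180,140:215].mean((0,1)));print(cv2.imread('pics/w4.png')[60:180,140:215,::-1].mean((0,1)))
E
```

```text
time_s: 10.98
tool_pos: [0.4933, -0.0552, 0.0764]
ee_rot: [-3.139, -0.043, -0.001]
ft_force: [-2.5, 5.9, 9.5]
opening: 0.008
grasp_force: 62.8
[1.29  0.355 0.162] 0.008025700053296144
t 10.97 shift [-0.0004  0.0008 -0.    ] turn [-1.1000e-03 -1.9000e-03 -1.4524e+00] rows 0.014560202689632776 7.725598792670731
time_s: 11.22
tool_pos: [0.4933, -0.0551, 0.0764]
ee_rot: [-3.139, 0.05, -0.001]
ft_force: [-1.0, 6.7, 10.2]
opening: 0.0079
grasp_force: 62.8
[1.295 0.346 0.242] 0.00788776411786911
t 11.22 shift [-0.0003  0.0009 -0.    ] turn [-1.2000e-03 -1.8000e-03 -1.5119e+00] rows 0.014850670372059569 8.04188137571579
[106.64633333 122.48844444 145.54477778]
[ 98.41266667 114.33788889 138.81977778]
```

```bash
python3 nudge.py '0 0 0 0 0 0.06;0 0 0 0 0 0.06';python3 w.py; python3 nudge.py '0 0 0 0 0 0;0 0 0 0 0 0;0 0 0 0 0 0' 0.03;python3 nudge.py '0 0 -0.02 0 0 0;-0.03 0 -0.05 0 0 0;-0.05 0 -0.1 0 0 0;-0.05 0 -0.1 0 0 0;-0.05 0 -0.1 0 0 0'; python3 - <<'E'
from h import *
import pickle
d=shot('wrist');save(d,'w6');pickle.dump(d,open('w6.pkl','wb'));u=proj(d,(.493,-.056,.081));print(u)
E
```

```text
time_s: 11.52
tool_pos: [0.4937, -0.055, 0.0764]
ee_rot: [-3.136, 0.145, -0.002]
ft_force: [-0.8, 7.2, 10.2]
opening: 0.0078
grasp_force: 62.7
[1.389 0.168 0.185] 0.007788435128443853
t 11.53 shift [-0.0006  0.0011 -0.    ] turn [-9.0000e-04 -2.9000e-03 -1.5724e+00] rows 0.01983637833774583 8.363637695282844
time_s: 11.9
tool_pos: [0.4922, -0.0565, 0.0743]
ee_rot: [3.138, -0.145, -0.001]
ft_force: [0.2, -0.4, -0.7]
opening: 0.03
grasp_force: 0.0
time_s: 12.52
tool_pos: [0.4428, -0.0517, 0.1745]
ee_rot: [3.138, -0.145, 0.0]
ft_force: [0.1, -0.3, -0.3]
opening: 0.0298
grasp_force: 0.0
(np.float64(319.2466384388054), np.float64(169.1235278487486))
```

View pics/w6.png

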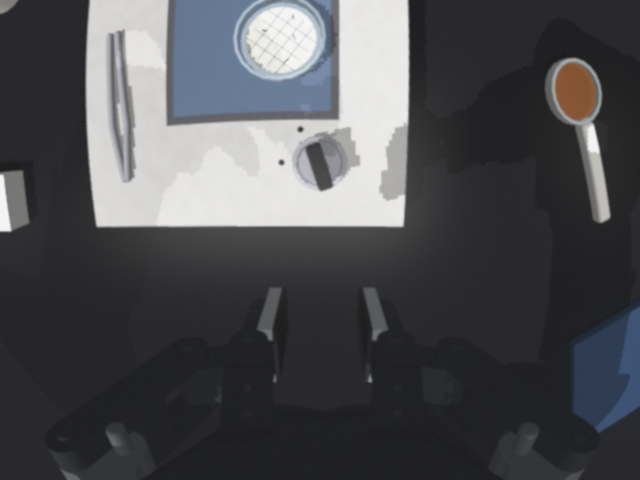

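The key stands at (319,165), turned clockwise about 72° (60° plus play, past the "on" dot), so it is at the stop. The lens is at (575,91), its handle end at (601,220). Now to the loupe.

```bash
python3 -c "
from h import *
delta((.42,-.335,.2),17.5)"
```

```text
t 12.57 shift [ 0.0039  0.2843 -0.0264] turn [-0.0004  0.0016 -0.3979] rows 4.568734308038468 2.116391366161998
```

```bash
python3 nudge.py '0.004 0.284 -0.026 0 0 -0.4;0.004 0.284 -0.026 0 0 -0.4;0.004 0.284 -0.026 0 0 -0.4;0.004 0.284 -0.026 0 0 -0.4;0.004 0.284 -0.026 0 0 -0.4;0.004 0.284 -0.026 0 0 -0.4;0.004 0.284 -0.026 0 0 -0.4' 0.05; python3 - <<'E'
from h import *
import pickle
d=shot('wrist');save(d,'w7');pickle.dump(d,open('w7.pkl','wb'))
h=cv2.cvtColor(d['image'],cv2.COLOR_RGB2HSV);g=h[...,2]
m=((h[...,0]<20)&(h[...,1]>110)&(g>70)).astype(np.uint8);m[300:]=0
k=max(cv2.findContours(m,0,1)[0],key=cv2.contourArea);e=cv2.fitEllipse(k);print('amber',e[0],e[1],onz(d,*e[0],.01))
w=((g>150)&(h[...,1]<70)).astype(np.uint8)
for k in cv2.findContours(w,0,1)[0]:
    if cv2.contourArea(k)<300: continue
    print(cv2.contourArea(k),cv2.boundingRect(k),[[round(float(v),1) for v in p] for p in cv2.boxPoints(cv2.minAreaRect(k))])
E
```

```text
time_s: 13.45
tool_pos: [0.4199, -0.3338, 0.1985]
ee_rot: [-3.101, -0.48, 0.004]
ft_force: [-0.6, 1.1, -0.2]
opening: 0.05
grasp_force: 0.0
amber (319.2213134765625, 59.23263931274414) (58.02549362182617, 62.61992263793945) [ 0.54529346 -0.29228627  0.01      ]
2705.0 (515, 295, 59, 79) [[513.9, 371.0], [517.1, 294.0], [573.2, 296.3], [570.0, 373.3]]
4686.0 (586, 282, 54, 149) [[586.0, 282.0], [639.0, 282.0], [639.0, 430.0], [586.0, 430.0]]
1136.0 (575, 229, 64, 63) [[575.0, 291.0], [579.0, 228.9], [639.2, 232.8], [635.2, 294.9]]
6384.5 (282, 24, 76, 189) [[275.3, 31.6], [349.1, 16.7], [386.0, 199.7], [312.1, 214.6]]
5267.0 (592, 11, 48, 136) [[592.0, 11.0], [639.0, 11.0], [639.0, 146.0], [592.0, 146.0]]
578.0 (474, 0, 21, 74) [[472.9, 71.7], [486.5, -1.4], [497.1, 0.6], [483.5, 73.7]]
9599.5 (0, 0, 126, 126) [[-24.8, 88.9], [18.5, -36.7], [125.0, 0.0], [81.7, 125.6]]
```

View pics/w7.png

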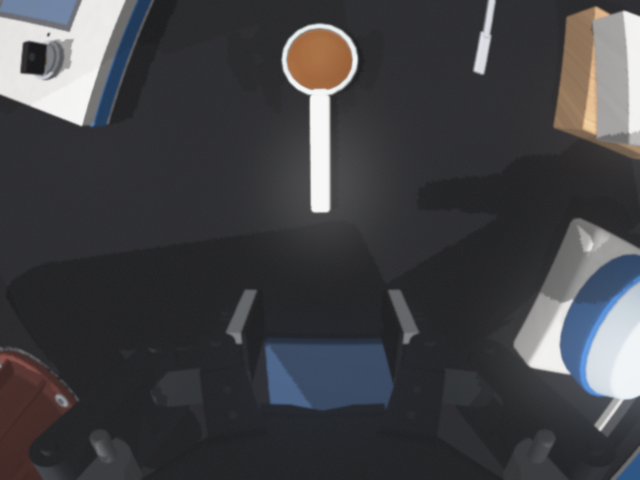

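The loupe lies straight ahead: lens centre (319.5,59), handle from (320,92) to its end at (320,212).

```bash
python3 - <<'E'
from h import *
import pickle
d=pickle.load(open('w7.pkl','rb'));g=d['image'].min(2)
P=[]
for v in(110,130,150,170,190,205):
    x=np.where(g[v,290:350]>130)[0]+290;P.append(onz(d,x.mean(),v,.014));print(v,x.min(),x.max(),P[-1].round(4))
P=np.array(P);q=np.polyfit(P[:,0],P[:,1],1);yaw=np.degrees(np.arctan(q[0]))
L=onz(d,319.5,59.5,.010);E=onz(d,320,212,.012);print('lens',L,'end',E,np.linalg.norm((L-E)[:2]),'yaw',yaw,np.degrees(np.arctan2(*(L-E)[:2][::-1])))
a=np.radians(yaw);c=E[:2]+.020*np.array([np.cos(a),np.sin(a)]);print('grasp',c, 'from lens', L[:2]-.11*np.array([np.cos(a),np.sin(a)]))
delta((*c,.1),yaw)
E
```

```text
110 310 329 [ 0.5039 -0.3057  0.014 ]
130 310 329 [ 0.488  -0.3107  0.014 ]
150 310 329 [ 0.4721 -0.3157  0.014 ]
170 310 330 [ 0.4563 -0.3211  0.014 ]
190 310 330 [ 0.4401 -0.3262  0.014 ]
205 310 330 [ 0.4277 -0.3301  0.014 ]
lens [ 0.54514031 -0.29257547  0.01      ] end [ 0.42145096 -0.33207761  0.012     ] 0.12984403679556508 yaw 17.883736535528655 17.71170426403388
grasp [ 0.4404846  -0.32593588] from lens [ 0.44045533 -0.32635498]
t 13.5 shift [ 0.0218 -0.0004  0.0987] turn [-0.0038  0.0015 -0.0039] rows 1.6165118386252701 0.030216800079860807
```

```bash
python3 nudge.py '0.021 0 0.06 0 0 0;0.021 0 0.11 0 0 0;0.021 0 0.15 0 0 0;0.021 0 0.17 0 0 0;0.021 0 0.17 0 0 0;0.021 0 0.17 0 0 0' 0.035; python3 -c "
from h import *
delta((.4405,-.326,.022),17.8)"
```

```text
time_s: 14.25
tool_pos: [0.442, -0.3291, 0.0324]
ee_rot: [3.102, 0.482, 0.003]
ft_force: [0.2, -0.2, -0.1]
opening: 0.0348
grasp_force: 0.0
t 14.25 shift [-0.0005 -0.0035  0.0104] turn [ 0.0028 -0.0016 -0.0024] rows 0.17553834467138102 0.021317865958853294
```

```bash
python3 nudge.py '0 -0.003 0.009 0 0 0;0 -0.003 0.009 0 0 0;0 -0.003 0.009 0 0 0'; python3 -c "
from h import *
delta((.4405,-.326,.022),17.8)"; python3 nudge.py '0 0 0 0 0 0;0 0 0 0 0 0;0 0 0 0 0 0;0 0 0 0 0 0' 0 80;  python3 -c "
from h import *
delta((.4405,-.326,.022),17.8)"
```

```text
time_s: 14.62
tool_pos: [0.4399, -0.3256, 0.022]
ee_rot: [3.104, 0.481, 0.001]
ft_force: [0.3, -0.3, 0.0]
opening: 0.0352
grasp_force: 0.0
t 14.62 shift [0.0005 0.0005 0.    ] turn [ 0.0005 -0.0003 -0.003 ] rows 0.011309937559996762 0.016097305167270575
time_s: 15.12
tool_pos: [0.4402, -0.326, 0.0223]
ee_rot: [3.103, 0.482, 0.001]
ft_force: [-0.5, -0.1, 5.1]
opening: 0.0135
grasp_force: 80.7
t 15.12 shift [0.0003 0.0001 0.0003] turn [ 0.0011 -0.0005 -0.0028] rows 0.006762722793154003 0.016120249538286266
```

```bash
python3 nudge.py '0 0 -0.03 0 0 0;0 0 -0.08 0 0 0;0 0 -0.14 0 0 0;0 0 -0.18 0 0 0;0 0 -0.18 0 0 0;0 0 -0.18 0 0 0;0 0 -0.18 0 0 0'; python3 - <<'E'
from h import *
import pickle
o={n:shot(n) for n in('scene','top','wrist')};pickle.dump(o,open('o8.pkl','wb'))
a=np.radians(50);delta((.58-.11*np.cos(a),-.039-.11*np.sin(a),.2),50)
t=o['top'];w=o['wrist']
for n in o:
    d=o[n];h=cv2.cvtColor(d['image'],cv2.COLOR_RGB2HSV)
    m=((h[...,0]<20)&(h[...,1]>110)&(h[...,2]>60)).astype(np.uint8)
    print(n)
    for k in cv2.findContours(m,0,1)[0]:
        if 60<cv2.contourArea(k)<9000 and len(k)>5: e=cv2.fitEllipse(k);print(np.round(e[0],1),np.round(e[1],1),onz(d,*e[0],.187).round(4))
E
```

```text
time_s: 16.0
tool_pos: [0.4384, -0.3242, 0.1988]
ee_rot: [-3.1, -0.481, 0.005]
ft_force: [0.5, 0.2, -0.9]
opening: 0.0136
grasp_force: 80.0
t 16.15 shift [ 1.280e-01 -1.707e-01  1.000e-04] turn [-0.0034  0.0007 -0.5649] rows 3.4142034509096035 3.004921280467193
scene
[324.5 473.2] [ 9.7 10.3] [0.8825 0.557  0.187 ]
[346.5 465.2] [ 9.6 10.2] [0.8475 0.564  0.187 ]
[315.8 446.1] [ 9.7 11.1] [0.8741 0.5159 0.187 ]
[337.4 438.4] [ 9.9 11.4] [0.8386 0.5228 0.187 ]
[308.  420.8] [ 9.3 12.3] [0.8653 0.475  0.187 ]
[328.9 413.7] [ 9.4 11.7] [0.8299 0.482  0.187 ]
[248.7 255.7] [20.  24.6] [0.8027 0.1033 0.187 ]
[216.9 139.1] [27.6 44.7] [ 0.7048 -0.3221  0.187 ]
[275.  127.2] [ 8.  16.6] [ 0.5439 -0.2894  0.187 ]
[310.3  19.4] [51.2 84.1] [ 0.1172 -0.846   0.187 ]
top
[486.6 278.6] [25.1 26.1] [ 0.5441 -0.2902  0.187 ]
[577.8 235.3] [41.7 58.3] [ 0.6236 -0.466   0.187 ]
[330.1 176.2] [25.5 26.9] [0.7462 0.0019 0.187 ]
wrist
[ 22.6 374.2] [ 7.2 36.4] [ 0.3264 -0.1623  0.187 ]
```

```bash
python3 - <<'E'
from h import *
import pickle
d=pickle.load(open('o0.pkl','rb'))['scene'];g=cv2.cvtColor(d['image'],cv2.COLOR_RGB2GRAY)
np.set_printoptions(linewidth=200)
print(np.arange(283,314));
for v in range(236,275): print(v,g[v,283:314])
def pc(R,z):
    q=np.array([proj(d,(.6792+R*np.cos(a),.0823+R*np.sin(a),z)) for a in np.linspace(0,6.28,90)]);return q.min(0).round(1),q.max(0).round(1)
for zc in(.113,.118,.123):print(zc,pc(.019,zc-.007),pc(.019,zc+.007))
E
```

```text
[283 284 285 286 287 288 289 290 291 292 293 294 295 296 297 298 299 300 301 302 303 304 305 306 307 308 309 310 311 312 313]
236 [114 124 133 135 131 133 132 134 134 118 101 113 125 135 143 147 146 140 134 132 132 132 133 131 131 132 133 133 132 132 134]
237 [110 115 132 133 132 132 134 134 134 124 102 110 126 137 144 147 146 144 131 132 133 132 133 133 134 135 131 131 132 133 135]
238 [120 112 125 134 133 133 134 133 134 122  99 109 124 136 142 146 147 143 133 132 134 132 133 134 132 133 132 134 132 132 132]
239 [173 110 115 132 134 134 132 134 132 124 104 109 123 135 142 145 145 140 133 133 133 135 133 133 134 132 132 135 135 134 136]
240 [222 128 111 126 134 134 133 134 133 121 102 107 123 133 142 144 146 141 136 133 131 132 132 133 134 132 135 133 134 132 133]
241 [234 175 113 119 133 132 131 132 135 122 103 108 123 133 141 146 146 139 157 171 138 127 130 133 134 135 135 132 133 133 134]
242 [241 221 127 112 125 134 133 134 139 139 116 105 121 132 138 144 141 143 213 244 193 139 127 131 132 136 133 133 135 134 132]
243 [239 234 173 111 119 130 132 140 160 160 122 104 120 133 139
[... 3695 characters left out ...]
4 234 228]
272 [ 24  32  78 114 116 114 137 158 141 129 138 165 202 222 226 233 239 238 240 227 199 190 200 226 236 236 234 226 208 193 183]
273 [ 28  27  55  97 115 114 120 169 195 161 151 148 153 162 167 176 183 188 192 189 183 189 220 238 228 216 204 182 177 178 179]
274 [ 29  21  33  82 112 114 114 143 198 229 215 183 165 160 166 169 178 179 184 193 185 181 207 204 182 177 177 178 179 182 184]
0.113 (array([288.8, 245.5]), array([304.8, 257.7])) (array([288.4, 241.6]), array([304.6, 253.8]))
0.118 (array([288.6, 244.1]), array([304.7, 256.3])) (array([288.3, 240.2]), array([304.5, 252.4]))
0.123 (array([288.5, 242.8]), array([304.6, 255. ])) (array([288.1, 238.8]), array([304.4, 251. ]))
```

```bash
python3 - <<'E'
from h import *
import pickle
d=pickle.load(open('o0.pkl','rb'))['scene'];g=cv2.cvtColor(d['image'],cv2.COLOR_RGB2GRAY)
np.set_printoptions(linewidth=200)
a=np.radians(-5.4);c=np.array([.5758,-.0035])
W=lambda x,y,z:np.r_[c+np.array([[np.cos(a),-np.sin(a)],[np.sin(a),np.cos(a)]])@[x,y],z]
for p in((.12,.12,.045),(-.12,.12,.045),(.12,-.12,.045),(-.12,-.12,.045),(-.075,-.06,.055),(.12,.12,0),(.095,.095,.253)):
    print(p,np.round(proj(d,W(*p)),1))
# white-top polygon from contour
m=(cv2.cvtColor(d['image'],cv2.COLOR_RGB2HSV)[...,1]<60)&(g>140)
m=m.astype(np.uint8);n,l,st,ce=cv2.connectedComponentsWithStats(m)
i=l[265,340];k=cv2.convexHull(max(cv2.findContours((l==i).astype(np.uint8),0,1)[0],key=cv2.contourArea))
print(cv2.approxPolyDP(k,4,True)[:,0].tolist())
print(g[198:216,293],g[198:216,295])
E
```

```text
(0.12, 0.12, 0.045) [292.4 278.5]
(-0.12, 0.12, 0.045) [379.4 246.5]
(0.12, -0.12, 0.045) [258.7 214.9]
(-0.12, -0.12, 0.045) [337.7 189.4]
(-0.075, -0.06, 0.055) [332.7 204.7]
(0.12, 0.12, 0) [293.4 289.5]
(0.095, 0.095, 0.253) [293.4 206.8]
[[339, 190], [379, 251], [294, 282], [260, 215]]
[ 46  45  46  48  46  44  42  45  46  46  47  48  46  37  29  41  87 119] [ 43  43  45  45  49  73  47  41  48  50  47  47  47  40  34  44  94 139]
```

```bash
python3 nudge.py '0.128 -0.171 0 0 0 -0.565;0.128 -0.171 0 0 0 -0.565;0.128 -0.171 0 0 0 -0.565;0.128 -0.171 0 0 0 -0.565;0.128 -0.171 0 0 0 -0.565;0.128 -0.171 0 0 0 -0.565'; python3 nudge.py '0 0 0.03 0 0 0;0 0 0.05 0 0 0;0 0 0.05 0 0 0;0 0 0.05 0 0 0'; python3 - <<'E'
from h import *
import pickle
o={n:shot(n) for n in('scene','top','wrist')};pickle.dump(o,open('o9.pkl','wb'))
a=np.radians(50);p=(.58-.11*np.cos(a),-.0385-.11*np.sin(a),.135);delta(p,50)
s=o['top']['s'];L=s['tool_pos']+R.from_rotvec(s['ee_rot']).apply([.11,0,.0163]);print('lens pred',L)
for n in o:
    d=o[n];h=cv2.cvtColor(d['image'],cv2.COLOR_RGB2HSV);u=np.array(proj(d,L));print(n,u)
    m=((h[...,0]<22)&(h[...,1]>70)&(h[...,2]>50)).astype(np.uint8)
    for k in cv2.findContours(m,0,1)[0]:
        if 60<cv2.contourArea(k) and len(k)>5:
            e=cv2.fitEllipse(k)
            if np.hypot(*(e[0]-u))<40: print(np.round(e[0],1),np.round(e[1],1),onz(d,*e[0],L[2]).round(4))
t=np.hstack([cv2.resize(o['wrist']['image'],(400,300)),np.zeros((300,400,3),np.uint8)])
q=cv2.resize(o['scene']['image'][170:290,240:400],(400,300));t[:,400:]=q
b=cv2.resize(o['top']['image'][190:340,260:460],(400,300))
cv2.imwrite('pics/f.png',np.vstack([t,np.hstack([b,b*0])])[:,:,::-1])
E
```

```text
time_s: 16.9
tool_pos: [0.5097, -0.1242, 0.2012]
ee_rot: [-2.847, -1.328, 0.002]
ft_force: [-0.3, -0.5, -0.8]
opening: 0.0134
grasp_force: 80.0
time_s: 17.4
tool_pos: [0.5103, -0.1248, 0.1524]
ee_rot: [2.847, 1.325, 0.001]
ft_force: [1.5, 0.2, -0.2]
opening: 0.0133
grasp_force: 80.0
t 17.55 shift [ 0.0003 -0.0023  0.018 ] turn [ 0.0024 -0.0008 -0.0004] rows 0.2905466907001103 0.013613452461508756
lens pred [ 0.58151911 -0.04056794  0.136582  ]
scene [307.14750701 197.19488229]
[307.5 196.4] [11.7 19.8] [ 0.5793 -0.0425  0.1366]
top [352.65778339 262.66896772]
[352.5 262.5] [25.2 25.4] [ 0.582  -0.0402  0.1366]
wrist [319.10075128  34.70168396]
[320.2  45.3] [106.4 153.6] [ 0.5791 -0.0441  0.1366]
```

View pics/f.png

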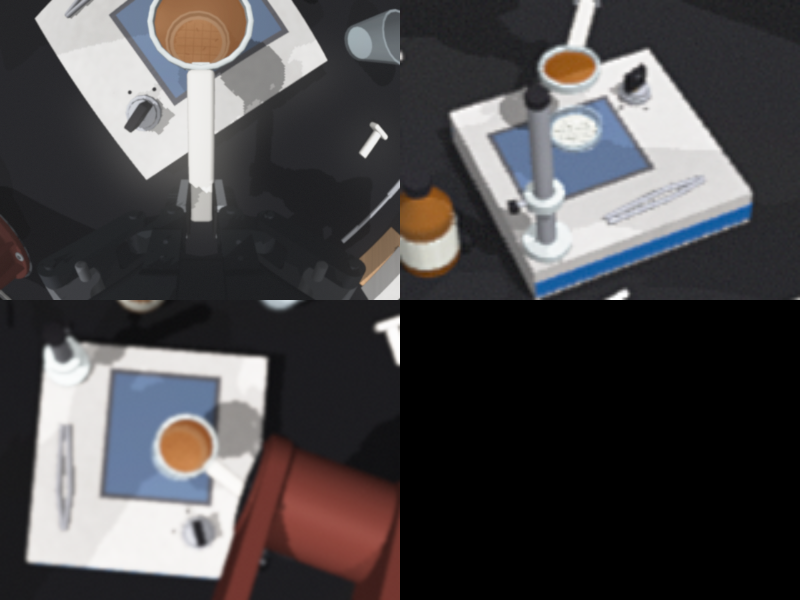

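The last view shows the lens level over the dish, the handle held at its end, the key turned and seated, and nothing else disturbed. Now the final lowering.

```bash
python3 nudge.py '0 -0.001 0.009 0 0 0;0 -0.002 0.017 0 0 0;0 -0.002 0.017 0 0 0;0 -0.002 0.017 0 0 0;0 -0.002 0.017 0 0 0;0 -0.002 0.017 0 0 0'; cat > c.py <<'E'
from h import *
import pickle
o={n:shot(n) for n in('scene','top')}
a=np.radians(50);p=(.58-.11*np.cos(a),-.0385-.11*np.sin(a),.135);delta(p,50)
s=readout.observe();L=s['tool_pos']+R.from_rotvec(s['ee_rot']).apply([.11,0,.0163]);print('lens pred',L,s['qvel'].round(3))
for n in o:
    d=o[n];h=cv2.cvtColor(d['image'],cv2.COLOR_RGB2HSV);u=np.array(proj(d,L));print(n,u)
    m=((h[...,0]<22)&(h[...,1]>70)&(h[...,2]>50)).astype(np.uint8)
    for k in cv2.findContours(m,0,1)[0]:
        if 60<cv2.contourArea(k) and len(k)>5:
            e=cv2.fitEllipse(k)
            if np.hypot(*(e[0]-u))<40: print(np.round(e[0],1),np.round(e[1],1),onz(d,*e[0],L[2]).round(4),onz(d,*e[0],L[2]+.004).round(4))
E
python3 c.py
```

```text
time_s: 18.3
tool_pos: [0.5087, -0.1225, 0.135]
ee_rot: [2.847, 1.328, 0.001]
ft_force: [-0.6, 0.0, -1.2]
opening: 0.0136
grasp_force: 80.0
t 18.4 shift [ 0.0003  0.0007 -0.0001] turn [ 0.0004 -0.0001  0.0001] rows 0.012226704866114714 0.0023853216143313013
lens pred [ 0.57929141 -0.03823301  0.11859256] [ 0.    -0.     0.001 -0.001  0.     0.001]
scene [308.56934829 202.57294531]
[308.7 201.9] [12.3 19.5] [ 0.5778 -0.0404  0.1186] [ 0.5798 -0.0367  0.1226]
top [351.12683238 264.39462049]
[351.  264.1] [24.5 24.8] [ 0.5799 -0.0381  0.1186] [ 0.5797 -0.0379  0.1226]
```

```bash
python3 -c "
from plant import manip, cams, readout, job_done
print(job_done())"
```

```text
the job is handed in; nothing more can be done
None
```

I handed the job in at about 18 s: the key is home and turned to its stop, and the lens is held level about 1 mm off the dish's centre at the collar's height (about 0.119 m). I never saw the window visibly light up; that the lamp is on rests on the key's 72° turn (60° plus play) and the torque rise at the stop.

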